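# Re-seat a controller in its burn-in station, switched off and back on at the bat toggle

### The job

Of the two burn-in stations, one has a panel controller that has slipped forward, leaving a gap to its orange contact block. Switch that station off by flipping its bat toggle down, then, still off, push the controller gently straight back until its rear end is flush against the contact block, and then flip the same toggle back up to switch the station on. Leave the other station running and its controller seated, and do not disturb the other things on the bench.

Things in the scene. Friction and masses are not known exactly. Their poses are not given: they have to be found in the camera images.
- station_a: Burn-in station whose controller has slipped forward; may be left or right. Fixed. Origin: on the worktop below the front face of its orange contact block, centre plane; x points from its front (robot side) to its back, y left, z up. In this frame (mm): base plate x -125..90, y +-60, 8 thick; contact block x 0..34, y +-31, up to z 60; grey supply head x 35..90, y +-60, up to z 235, dark front panel at x 33.
- station_b: The other burn-in station: running, to be left as it is. Fixed. Origin: on the worktop below the front face of its orange contact block, centre plane; x points from its front (robot side) to its back, y left, z up. In this frame (mm): base plate x -125..90, y +-60, 8 thick; contact block x 0..34, y +-31, up to z 60; grey supply head x 35..90, y +-60, up to z 235, dark front panel at x 33.
- hood_a (a point): Front lip of station A's glare hood (middle of its lower edge): x 0, z 225 mm in the station's frame. The hood juts from the panel over the toggle, z 225..235, as wide as the station (120 mm), so the fingers must slant in from the front below it.
- panel_controller_a: Loose black panel controller in station A, 48 mm wide and high, about 0.14 kg, lying on the base plate. Origin: centre of its underside; x points to its rear. Front face (display) 44 mm before the origin; the body behind ends 37 mm after it, and thin terminals go 6 mm into the block's recessed face. Start: gap 16 to 32 mm, up to 1 degree askew. Slides with 1 to 2 N.
- panel_controller_b: The same controller in station B, already seated against its contact block; not to be moved.
- home_a (a point): Where the controller's origin lies when seated in station A: x -37, y 0, z 8 mm in the station's frame; same axes. Two black guide walls flank the controller with 1.5 mm play each side: tops at z 24 mm, y 25.5 to 31.5 either side, from the contact block forward to x -72, flaring outward to x -86.
- toggle_a (a joint): Bat toggle of station A, rad: 0 = off (bat down), 0.6 = on (bat up). It turns about the station's y axis. An over-centre spring drives it to the nearer end: level at 0.3, it snaps across from there. 5 to 7 N at the red end starts it moving, falling to nothing at 0.3; hard stops at both ends.
- toggle_b (a joint): Bat toggle of station B, likewise; it is on (0.6) and must stay on.
- bat_a_pivot (a point): Pivot of station A's toggle: x 31, y 0, z 125 mm in the station's frame.
- bat_a_tip (a point): Tip of station A's bat, 45 mm from the pivot. A round lever, 6 mm thick at the root, 11 mm near the tip, steel with a red sleeve on its outer half, pointing to the front of the station: 17 degrees below level when off, 17 above when on (tip 13 mm below or above the pivot).
- bottle: White squeeze bottle with a red nozzle, 47 mm across, 134 mm tall, standing. Origin: centre of its underside. A bystander.
- screwdriver: Red-handled screwdriver, 202 mm long, 27 mm thick, lying on the worktop between the stations. Origin: middle of its underside; y runs along it. A bystander.
- tape: Roll of black tape, 62 mm across, 19 mm high, lying flat. Origin: centre of its underside. A bystander.

How it is judged:
By the outcome, as a careful person would: the job done as asked, in the order asked, and still so for the second after the job is handed in, with the robot touching nothing.
It also fails if it takes over 45 s, if anything falls off the work surface, if the arm or the gripper's body presses on something with over 40 N, if the wrist force passes 120 N, or if a joint passes its speed limit or range.

### The arm

A 6-joint arm with a two-finger parallel gripper is mounted at the origin on a cart in front of the work surface, level with it; the furniture and walls round the work are solid. World frame = base frame: x ahead of the robot, y to its left, z up, the work surface at z = 0. Lengths are in m, angles in rad, forces in N, time in s.
With the tool pointing down it reaches from about 0.4 to 0.825 m from the base axis. Payload 7 kg.
Tool frame: the origin (TCP) lies on the centre line of the jaws, within the pads' length; the fingertips stand 11 mm ahead of it and the grasp point (between the pads) lies 8 mm behind it; z points along the fingers, y is the direction in which the jaws open and shut (so a half turn about z gives the same grasp; the last joint's range is limited). The gripper opens to 88 mm and grips with 3 to 60 N. Pads are 19 mm wide; open, the fingers measure 130 mm over their backs; the gripper's body (78 mm by 193 mm) begins 47 mm behind the grasp point.
Start: joints at [-1.053, 0.359, 0.012, 0, -1.224, -0.288], TCP at [0.154, -0.657, 0.238] pointing down, gripper open.
Joint ranges: [-3.07, 3.07], [-1.43, 2.12], [-1.02, 1.25], [-3.03, 1.67], [-3.05, -0], [-3.03, 3.03]. Speed limits (rad/s): [2.39, 2.39, 3.01, 3.14, 3.14, 3.14].

### API

Orientations are given as [roll, pitch, yaw] about the fixed x, y, z axes, in that order (R = Rz(yaw) Ry(pitch) Rx(roll)).
In Python, from station import * gives the robot as it stands.
- The arm moves only by the tool play_rows, never from a script. Its argument "targets" is a list of rows, each a list of 7 numbers: the turn, a rotation vector about the world's x, y, z in rad, then the shift along the world's x, y, z in m, then the opening, from 0 (shut) to 1 (fully open). A call has 1 to 12 rows; each row shifts and turns the pose as measured when the row begins; what a row does not reach is not made up. A row lasts 1/8 s, in which the tool goes at most 62.5 mm and 10.7 degrees, less where a joint would pass 70% of its speed; a pose out of reach is approached as far as the arm can. A call is refused whole if a number of a shift passes 0.0625 or a number of a turn 0.188, either way. A call with a gripper value outside its range is refused whole. The fingers move at their own pace and stop on an object; "grip_force" is the grip in N (left out, the last holds). Time passes only in rows, so rows that do not move let the fingers close. It gives the time, the measured TCP pose, the force and the opening at its end, in the units of the state.
- get_state(): the state, without advancing time (a new reading comes with each control period).
- grab_frame(name): name is "scene" or "side" or "wrist"; returns (picture, depth): 400x640x3 uint8, blue, green, red; 400x640 float32, m along the optical axis (not along the pixel's ray), 0 where there is no reading.
- camera_params(name): a dict with "camera_matrix" (3x3 intrinsics, pixels), "dist" ([k1, k2, p1, p2, k3] as OpenCV has them; the pictures are not rectified), "extrinsics" (4x4, takes a point from world to camera coordinates); the wrist camera has in their place "hand_eye" (4x4, takes a point from camera to tool coordinates, whose origin is the TCP and whose axes are the flange's). Camera axes: x right, y up, looking along -z (the intrinsics and any distortion apply to the point x, -y, -z); pixel columns grow to the right and rows downward; lengths in m; the calibration is good to about 2 mm. A picture is of the moment at which its call begins: read the wrist's pose just before it. camera_params takes no time and is no camera call.
- job_done(): hands the job in, once; it reports no verdict.
The state is a dict: "t": time; "q": joint angles; "qd": joint speeds; "joint_efforts": joint torques, N m; "eef_pos": TCP position; "ee_rot": TCP orientation; "force": force on the tool from outside, world axes, zero at the start; "moment": the same for the moment, N m; "width": finger opening in m.
Only numpy, scipy, OpenCV 4.12 (cv2) and the standard library are available. Lean on these libraries where they do the work, as an engineer would, in place of code of your own. Each camera call takes 0.05 s, during which the arm holds its last target.

## Working session

There is one attempt and no reset: what is moved stays moved. The work goes in short steps, Python scripts to look and compute and a tool call to move; the robot and the scene stay as the last step left them, time stands still between calls to the robot, and variables do not carry over. Pictures are saved under pics/ and viewed, and the job is handed in when it is done.

Besides the shell and the picture viewer there is one more tool, called after "Request:" as a command line: name --pt "numbers of a row" for each row, then --argument value for the rest. play_rows: Moves the arm, as the interface text tells. Its arguments: {"type":"object","properties":{"targets":{"type":"array","items":{"type":"array","items":{"type":"number"}}},"grip_force":{"type":"number"}},"required":["targets"]}

```bash
mkdir -p pics; ls
python3 - <<'E'
from station import *
import cv2,numpy as np
print(get_state())
for n in ["scene","side","wrist"]:
    p,d=grab_frame(n); cv2.imwrite(f"pics/{n}0.png",p); np.save(f"pics/{n}0.npy",d)
    print(n,camera_params(n))
E
```

```text
pics
{'t': 0.0, 'q': array([-1.05284953e+00,  3.59374558e-01,  1.10484578e-02, -3.30619174e-04,
       -1.22407699e+00, -2.88093473e-01]), 'qd': array([-0.00157935, -0.00010552,  0.00023561, -0.00053213, -0.00077275,
        0.00037061]), 'joint_efforts': array([ 1.02368849e-03, -5.82727182e+01,  2.93052775e+01,  6.99730530e+00,
        6.86197905e-03, -2.02287520e-04]), 'eef_pos': array([ 0.15364706, -0.65680062,  0.23662963]), 'ee_rot': array([ 3.1399638e+00, -1.5856924e-04, -2.9118518e+00]), 'force': array([-0.45238291,  0.61988618,  0.63909429]), 'moment': array([-0.08688571, -0.00046942,  0.01098088]), 'width': 0.087344429062355}
scene {'camera_matrix': array([[446.71660971,   0.        , 319.43735085],
       [  0.        , 446.71660971, 201.50426447],
       [  0.        ,   0.        ,   1.        ]]), 'dist': array([-0.01659319,  0.        ,  0.        ,  0.        ,  0.        ]), 'extrinsics': array([[-0.47371869, -0.88026272,  0.02698423,  0.34054857],
       [ 0.37773841, -0.1754126 ,  0.90914472, -0.31849518],
       [-0.79555282,  0.44087183,  0.41560527, -0.5541723 ],
[... 498 characters left out ...]
3863347, -1.08575634],
       [ 0.        ,  0.        ,  0.        ,  1.        ]])}
wrist {'camera_matrix': array([[328.26204145,   0.        , 319.90952566],
       [  0.        , 328.26204145, 200.96108985],
       [  0.        ,   0.        ,   1.        ]]), 'dist': array([-0.03033608,  0.        ,  0.        ,  0.        ,  0.        ]), 'hand_eye': array([[ 1.31133920e-03,  9.55352756e-01,  2.95464707e-01,
         7.95949313e-02],
       [ 9.99999124e-01, -1.30554722e-03, -2.16878414e-04,
        -3.27658002e-04],
       [ 1.78547735e-04,  2.95464732e-01, -9.55353631e-01,
        -1.47500128e-01],
       [ 0.00000000e+00,  0.00000000e+00,  0.00000000e+00,
         1.00000000e+00]])}
```

View pics/scene0.png

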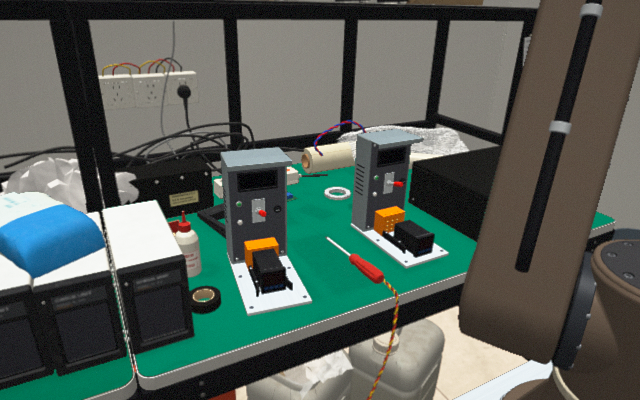

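View pics/side0.png

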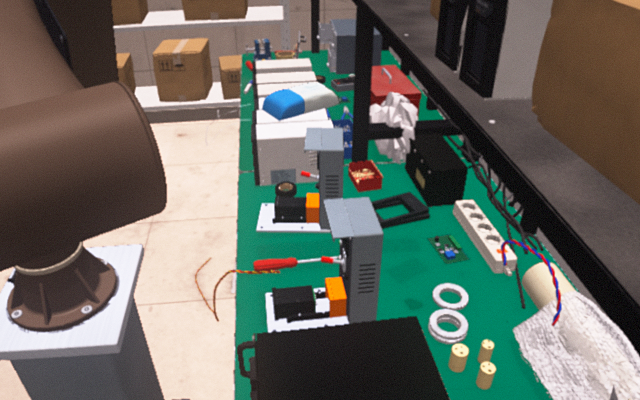

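View pics/wrist0.png

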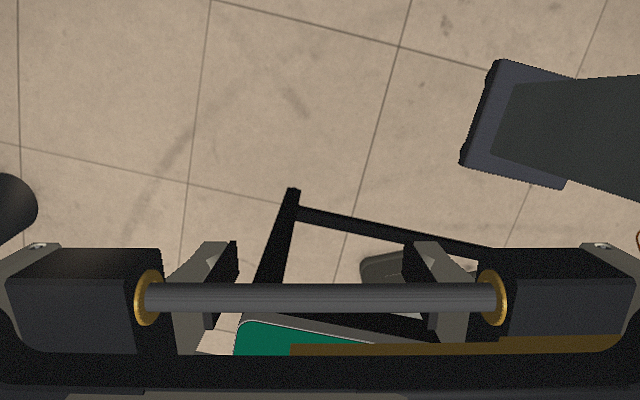

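The scene view shows one station near (262,230) and the other near (390,190). I'll zoom in to find the gap.

Run:
```python
import cv2,numpy as np
s=cv2.imread("pics/scene0.png");w=cv2.imread("pics/side0.png")
a=cv2.resize(s[120:320,210:460],(750,600),interpolation=cv2.INTER_CUBIC)
b=cv2.resize(w[120:340,240:400],None,fx=2.7,fy=2.7,interpolation=cv2.INTER_CUBIC)
cv2.imwrite("pics/z1.png",a);cv2.imwrite("pics/z2.png",b)
```

```text
(no output)
```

View pics/z1.png

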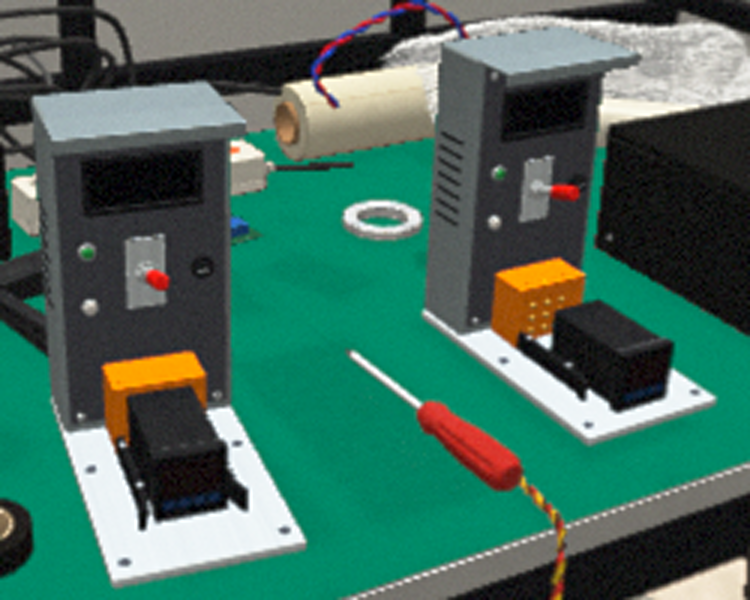

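View pics/z2.png

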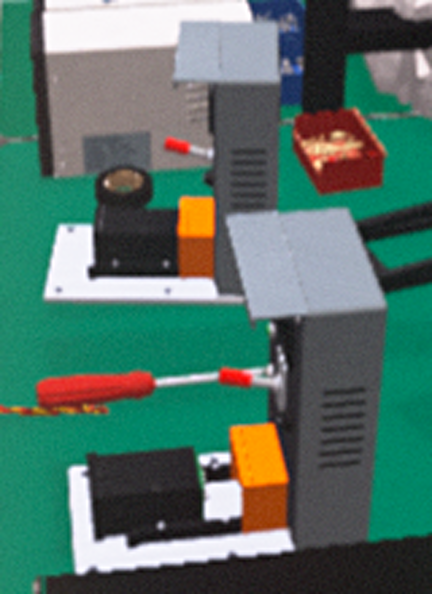

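The right-hand station (scene px ~390,190; nearest the side camera) is A: it shows a clear gap and white plate between controller and orange block. Now I'll localise it.

```bash
cat > h.py <<'E'
import cv2,numpy as np
from station import *
def cam(n,state=None):
    c=camera_params(n);K=c["camera_matrix"];D=c["dist"]
    if n!="wrist": T=np.linalg.inv(c["extrinsics"])
    else:
        from scipy.spatial.transform import Rotation as R
        W=np.eye(4);W[:3,:3]=R.from_euler("xyz",state["ee_rot"]).as_matrix();W[:3,3]=state["eef_pos"]
        T=W@c["hand_eye"]
    return K,D,T
def rays(C,px):
    K,D,T=C
    u=cv2.undistortPoints(np.array(px,float).reshape(-1,1,2),K,D).reshape(-1,2)
    d=np.c_[u[:,0],-u[:,1],-np.ones(len(u))]
    return T[:3,3],d@T[:3,:3].T
def onz(C,px,z):
    o,d=rays(C,px); return o+d*((z-o[2])/d[:,2])[:,None]
def cloud(C,px,dep):
    o,d=rays(C,px); return o+d*np.asarray(dep)[:,None]
def proj(C,P):
    K,D,T=C; E=np.linalg.inv(T); p=np.atleast_2d(P)@E[:3,:3].T+E[:3,3]
    p=p*[1,-1,-1]
    return cv2.projectPoints(p,np.zeros(3),np.zeros(3),K,D)[0].reshape(-1,2)
E
cat > m.py <<'E'
from h import *
for n in ["scene","side"]:
    im=cv2.imread(f"pics/{n}0.png");d=np.load(f"pics/{n}0.npy");C=cam(n)
    hsv=cv2.cvtColor(im,cv2.COLOR_BGR2HSV)
    o=cv2.inRange(hsv,(8,180,120),(22,255,255))
    N,L,S,_=cv2.connectedComponentsWithStats(o)
    for i in range(1,N):
        if S[i][4]<60: continue
        v,u=np.nonzero((L==i)&(d>0));P=cloud(C,np.c_[u,v],d[v,u])
        top=P[P[:,2]>0.055]
        print(n,"orange",S[i],P.min(0).round(4),P.max(0).round(4),"top",len(top),top.mean(0).round(4) if len(top) else'')
        if len(top)>20:
            r=cv2.minAreaRect((top[:,:2]*1000).astype(np.float32));print(r, cv2.boxPoints(r).round(0).tolist())
    # plate
    v,u=np.nonzero((d>0)&(hsv[...,1]<40)&(hsv[...,2]>150))
    P=cloud(C,np.c_[u,v],d[v,u]);k=(abs(P[:,2]-.008)<.006)
    m=np.zeros(d.shape,np.uint8);m[v[k],u[k]]=255
    N,L,S,_=cv2.connectedComponentsWithStats(m)
    for i in range(1,N):
        if S[i][4]<200: continue
        v,u=np.nonzero(L==i);Q=onz(C,np.c_[u,v],.008)
        r=cv2.minAreaRect((Q[:,:2]*1000).astype(np.float32));print(n,"plate",S[i],r,cv2.boxPoints(r).round(0).tolist())
    # hood / head top
    v,u=np.nonzero(d>0);P=cloud(C,np.c_[u,v],d[v,u]);k=(abs(P[:,2]-.235)<.006)&(P[:,0]>.2)&(P[:,0]<1)&(abs(P[:,1])<.7)
    m=np.zeros(d.shape,np.uint8);m[v[k],u[k]]=255
    m=cv2.morphologyEx(m,cv2.MORPH_OPEN,np.ones((3,3)))
    N,L,S,_=cv2.connectedComponentsWithStats(m)
    for i in range(1,N):
        if S[i][4]<200: continue
        v,u=np.nonzero(L==i);Q=onz(C,np.c_[u,v],.235)
        r=cv2.minAreaRect((Q[:,:2]*1000).astype(np.float32));print(n,"hood",S[i],r,cv2.boxPoints(r).round(0).tolist())
E
python3 m.py
```

```text
scene orange [374 206  31  29 584] [ 0.5672 -0.1509  0.0106] [ 0.6056 -0.0803  0.0624] top 226 [ 0.5844 -0.1121  0.0596]
((586.6094360351562, -116.26339721679688), (68.7987289428711, 37.608848571777344), 89.17288970947266) [[567.0, -150.0], [605.0, -151.0], [606.0, -82.0], [568.0, -82.0]]
scene orange [244 237  35  31 479] [0.5558 0.1684 0.0125] [0.5992 0.2448 0.0622] top 334 [0.5751 0.2125 0.0594]
((577.1891479492188, 211.57247924804688), (62.916053771972656, 37.55638885498047), 82.37510681152344) [[554.0, 183.0], [592.0, 178.0], [600.0, 240.0], [563.0, 245.0]]
scene plate [351 223  97  44 845] ((550.337890625, -112.4744873046875), (215.67015075683594, 120.23770904541016), 1.0773123502731323) [[441.0, -54.0], [444.0, -175.0], [659.0, -171.0], [657.0, -50.0]]
scene plate [ 228  255   84   59 1908] ((535.1426391601562, 218.18511962890625), (119.05475616455078, 203.5943603515625), 81.7234878540039) [[426.0, 174.0], [627.0, 145.0], [644.0, 262.0], [443.0, 292.0]]
scene hood [357 129  66  18 726] ((606.2977294921875, -108.37133026123047), (102.40167999267578, 131.28346252441406), 1.58373
[... 1156 characters left out ...]
1933594), 16.070270538330078) [[791.0, -94.0], [811.0, -164.0], [883.0, -144.0], [863.0, -74.0]]
side plate [265 293  84  39 868] ((527.5811157226562, -114.89632415771484), (161.543212890625, 107.71864318847656), 0.18204349279403687) [[447.0, -61.0], [447.0, -169.0], [609.0, -168.0], [608.0, -61.0]]
side hood [304 127  40  25 923] ((606.853759765625, 199.3426513671875), (126.45890045166016, 89.79347229003906), 81.8089828491211) [[553.0, 143.0], [642.0, 130.0], [660.0, 256.0], [571.0, 268.0]]
side hood [ 323  197   60   41 1928] ((615.603515625, -119.96653747558594), (89.88142395019531, 126.44117736816406), 0.7457841038703918) [[570.0, -57.0], [571.0, -184.0], [661.0, -183.0], [660.0, -56.0]]
```

```bash
cat > m2.py <<'E'
from h import *
for n in ["scene","side"]:
    im=cv2.imread(f"pics/{n}0.png");d=np.load(f"pics/{n}0.npy");C=cam(n)
    v,u=np.nonzero(d>0);P=cloud(C,np.c_[u,v],d[v,u])
    # neighbourhood of A: height map, max z per 2cm cell
    k=(P[:,0]>.36)&(P[:,0]<.72)&(P[:,1]>-.36)&(P[:,1]<.06)&(P[:,2]<.4)
    Q=P[k];print(n,"rows x .36.., cols y -.36.. 3cm")
    H=np.full((12,14),-1.)
    for p in Q:
        i,j=int((p[0]-.36)/.03),int((p[1]+.36)/.03);H[min(i,11),min(j,13)]=max(H[min(i,11),min(j,13)],p[2])
    print((H*1000).round().astype(int))
    # controller A top
    k=(abs(P[:,2]-.056)<.004)&(P[:,0]>.4)&(P[:,0]<.57)&(abs(P[:,1]+.116)<.04)&(im[v,u].max(1)<90)
    Q=onz(C,np.c_[u[k],v[k]],.056)
    r=cv2.minAreaRect((Q[:,:2]*1000).astype(np.float32));print(n,"ctrl",k.sum(),r,cv2.boxPoints(r).round(0).tolist())
    hsv=cv2.cvtColor(im,cv2.COLOR_BGR2HSV)
    k=((hsv[v,u,0]<6)|(hsv[v,u,0]>174))&(hsv[v,u,1]>150)&(P[:,2]>.1)&(P[:,2]<.18)&(P[:,0]>.5)&(P[:,0]<.62)
    for s in(-1,1):
        kk=k&(np.sign(P[:,1])==s); print(n,"red",s,kk.sum(),P[kk].min(0).round(4),P[kk].max(0).round(4),P[kk].mean(0).round(4))
E
python3 m2.py
```

```text
scene rows x .36.., cols y -.36.. 3cm
[[-1000 -1000 -1000 -1000 -1000 -1000     3     1     1     1     1     1
     12     1]
 [-1000 -1000 -1000 -1000     1     2     2     2     2     2     1     1
     10    23]
 [-1000 -1000   125   111     2     3     9    10     9    10     8     2
     27    27]
 [-1000   126   127   125     3     2    10    58    58    10     9     2
     26    27]
 [  126   127   126   125     1     1     9    57    57    26    10     2
     24    26]
 [  126   127   127   123     2     1  -399    56    57    26    10     2
     22    22]
 [  127   127   126   125     2  -388   234   235   236   236   235     1
      1    15]
 [  127   126   127   124     3  -357   236   237   236   236   236     2
      2    15]
 [  127   127   126   124     3     2   236   237   236   237   236     2
      2    14]
 [  127   127   127   126     2     1   236   236   236   236   236     2
      2     2]
 [  127   127   127   126     1 -1000 -1000  -400  -400     1   216     2
      2     2]
 [  126   126   126   127 -1000 -1000 -1000 -1000     0     2     2     2
      2  
[... 1132 characters left out ...]
 127   122 -1000 -1000   237   237   237   237   236     3
      3    13]
 [  127   126   127   122 -1000 -1000   237   237   237   237   235 -1000
  -1000 -1000]
 [  127   127   127   123 -1000 -1000   234   235   234     0 -1000 -1000
  -1000 -1000]
 [  127   126   127   121 -1000 -1000     3     3     2     2     3     3
      2 -1000]]
side ctrl 538 ((501.81890869140625, -122.2539291381836), (46.67226028442383, 80.17665100097656), 89.81231689453125) [[462.0, -145.0], [542.0, -146.0], [542.0, -99.0], [462.0, -99.0]]
side red -1 59 [ 0.5597 -0.1241  0.1308] [ 0.5812 -0.114   0.1426] [ 0.5706 -0.1199  0.1376]
side red 1 39 [0.552  0.2021 0.1294] [0.5718 0.2155 0.1436] [0.562  0.2095 0.1368]
```

Request:
play_rows --pt "0 0 -0.018 0.026 0.045 0.006 0" --pt "0 0 -0.018 0.026 0.045 0.006 0" --pt "0 0 -0.018 0.026 0.045 0.006 0" --pt "0 0 -0.018 0.026 0.045 0.006 0" --pt "0 0 -0.018 0.026 0.045 0.006 0" --pt "0 0 -0.018 0.026 0.045 0.006 0" --pt "0 0 -0.018 0.026 0.045 0.006 0" --pt "0 0 -0.018 0.026 0.045 0.006 0" --pt "0 0 -0.018 0.026 0.045 0.006 0" --pt "0 0 -0.018 0.026 0.045 0.006 0" --pt "0 0 -0.018 0.026 0.045 0.006 0" --pt "0 0 -0.018 0.026 0.045 0.006 0" --grip_force 20

```text
t: 1.65
eef_pos: [0.4691, -0.1002, 0.3073]
ee_rot: [3.135, -0.0, -3.141]
force: [0.9, -0.2, -0.5]
width: 0.0005
```

Run:
```python
from h import *
s=get_state();p,d=grab_frame("wrist");cv2.imwrite("pics/w1.png",p);np.save("pics/w1.npy",d);np.save("pics/w1s.npy",np.r_[s["eef_pos"],s["ee_rot"]]);print(s["q"].round(3))
```

```text
[ 0.195 -0.01  -0.282 -0.007 -1.297 -1.763]
```

View pics/w1.png

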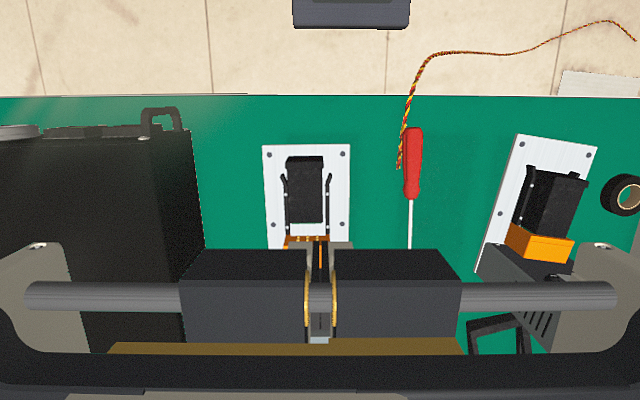

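The wrist view shows plate A's front edge at px (262..350,145), the controller at (286..326,157..222), and orange pins at y≈238. I'll measure from here.

```bash
python3 - <<'E'
from h import *
a=np.load("pics/w1s.npy");C=cam("wrist",dict(eef_pos=a[:3],ee_rot=a[3:]));im=cv2.imread("pics/w1.png")
d=np.load("pics/w1.npy");g=cv2.cvtColor(im,cv2.COLOR_BGR2GRAY);hsv=cv2.cvtColor(im,cv2.COLOR_BGR2HSV)
v,u=np.nonzero((d>0)&(hsv[...,1]<40)&(g>140));P=cloud(C,np.c_[u,v],d[v,u])
k=(abs(P[:,2]-.008)<.008)&(abs(P[:,1]+.116)<.08)&(P[:,0]>.4)
Q=onz(C,np.c_[u[k],v[k]],.008)*1000
print("plate",Q[:,:2].min(0),Q[:,:2].max(0))
for x0 in range(440,560,20):
    q=Q[(Q[:,0]>x0)&(Q[:,0]<x0+20)];print(x0,q[:,1].min().round(1),q[:,1].max().round(1))
for y0 in(-170,-150,-85,-70):
    q=Q[abs(Q[:,1]-y0)<6];print("front at",y0,q[:,0].min().round(1))
v,u=np.nonzero((d>0)&(g<70));P=cloud(C,np.c_[u,v],d[v,u])
k=(abs(P[:,2]-.056)<.005)&(abs(P[:,1]+.116)<.06)&(P[:,0]>.4)&(P[:,0]<.57)
Q=onz(C,np.c_[u[k],v[k]],.056)*1000
for x0 in range(450,570,12):
    q=Q[(Q[:,0]>x0)&(Q[:,0]<x0+12)]
    if len(q):print("c",x0,len(q),q[:,1].min().round(1),q[:,1].max().round(1))
print(Q[:,:2].min(0),Q[:,:2].max(0),P[k][:,2].mean())
v,u=np.nonzero((d>0)&(cv2.inRange(hsv,(8,180,120),(22,255,255))>0)&(np.arange(640)<400)[None]);P=cloud(C,np.c_[u,v],d[v,u])
k=P[:,2]>.055;Q=onz(C,np.c_[u[k],v[k]],.06)*1000
k2=P[:,2]<.05
print("block",k.sum(),Q[:,:2].min(0) if k.any() else'', Q[:,:2].max(0) if k.any() else'',P[k2].mean(0),k2.sum())
E
python3 - <<'E'
import cv2
im=cv2.imread("pics/w1.png");cv2.imwrite("pics/w1z.png",cv2.resize(im[130:270,230:400],None,fx=4,fy=4,interpolation=cv2.INTER_CUBIC))
E
```

```text
plate [ 446.9141563  -177.71107148] [599.48788639 -56.47941815]
440 -177.3 -58.6
460 -177.7 -58.1
480 -177.3 -57.8
500 -177.0 -57.0
520 -176.7 -57.8
540 -176.4 -57.2
front at -170 448.4
front at -150 448.4
front at -85 447.0
front at -70 446.9
c 450 60 -140.2 -96.1
c 462 327 -140.5 -96.1
c 474 337 -139.6 -97.2
c 486 313 -140.0 -97.2
c 498 307 -140.1 -97.2
c 510 304 -139.3 -97.1
c 522 307 -139.6 -95.8
c 534 195 -139.7 -95.8
[ 460.31885724 -140.46446851] [541.42067038 -95.76973745] 0.0546529406367904
block 85 [ 565.04479577 -145.7422656 ] [604.53249283 -96.89341646] [ 0.56913271 -0.10921575  0.02489339] 186
```

View pics/w1z.png

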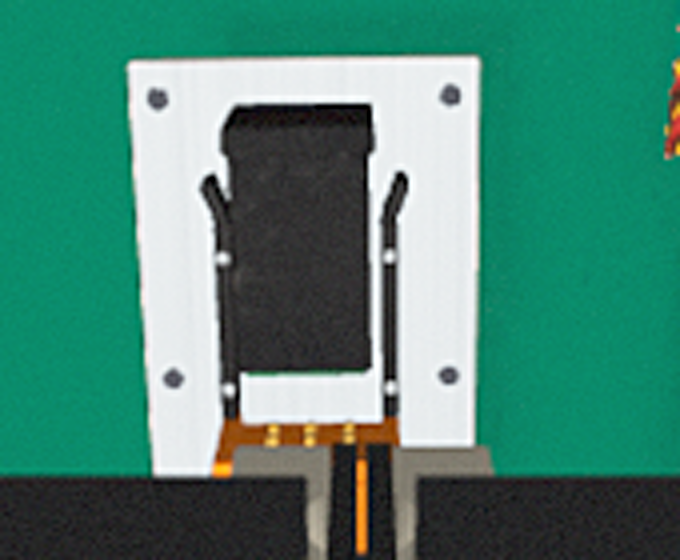

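Request:
play_rows --pt "0 -0.13 0.002 0.004 -0.003 -0.018 0" --pt "0 -0.13 0.002 0.004 -0.003 -0.018 0" --pt "0 -0.13 0.002 0.004 -0.003 -0.018 0" --pt "0 -0.13 0.002 0.004 -0.003 -0.018 0" --pt "0 -0.13 0.002 0.004 -0.003 -0.018 0" --pt "0 -0.13 0.002 0.004 -0.003 -0.018 0" --pt "0 0 0 0 0 0 0"

```text
t: 2.58
eef_pos: [0.4999, -0.1362, 0.2261]
ee_rot: [3.089, 0.773, -3.116]
force: [0.2, 0.8, 1.2]
width: 0.0
```

```bash
cat >> h.py <<'E'
from scipy.spatial.transform import Rotation as R
O=np.array([.571,-.117,0]);YAW=.013
def st(p): return R.from_euler("z",-YAW).apply(np.asarray(p)-O)*1000
def wo(p): return R.from_euler("z",YAW).apply(np.asarray(p)/1000)+O
def rep(pitch=None):
    s=get_state();A=R.from_euler("xyz",s["ee_rot"])
    print("t",s["t"],"tcp st mm",st(s["eef_pos"]).round(1),"rot",s["ee_rot"].round(3),"F",s["force"].round(1))
    if pitch is not None:
        B=R.from_euler("xyz",[np.pi,pitch,-np.pi+YAW]);print("turn needed",(B*A.inv()).as_rotvec().round(4))
    r=A.as_matrix();x,y,z=r.T
    for nm,o in(("tip centre",11*z),("low corner",11*z+9.5*x),("up corner",11*z-9.5*x)):
        print(nm,st(s["eef_pos"]+o/1000).round(1))
    return s
E
python3 -c "
from h import *
rep(.773); print(wo([-7,0,172]))
s=get_state();p,d=grab_frame('wrist');cv2.imwrite('pics/w2.png',p)
p,d=grab_frame('side');cv2.imwrite('pics/s2.png',p[80:360,180:480])"
```

```text
t 2.575 tcp st mm [-71.3 -18.3 226.1] rot [ 3.089  0.773 -3.116] F [0.2 0.8 1.2]
turn needed [-0.0376 -0.0004 -0.0493]
tip centre [-63.7 -17.6 218.3]
low corner [-70.5 -17.7 211.6]
up corner [-56.9 -17.5 224.9]
[ 0.56400059 -0.117091    0.172     ]
```

View pics/w2.png

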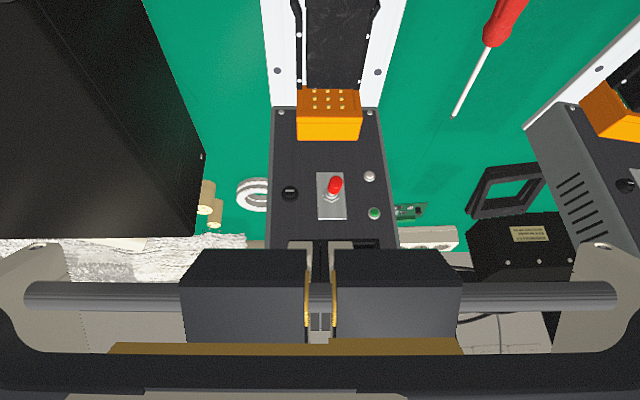

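View pics/s2.png

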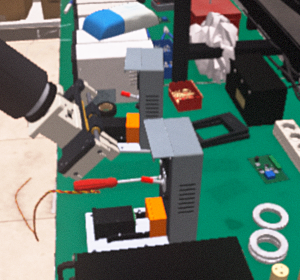

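The wrist picture shows the toggle (red tip at 335,185) with the fingers below it in the image, i.e. above and in front of it. The tool is clear of everything, so I'll square up and lower it.

Request:
play_rows --pt "-0.019 0 -0.025 -0.005 0.01 -0.025 0" --pt "-0.019 0 -0.025 -0.005 0.009 -0.026 0" --pt "0 0 0 0 0 0 0"

```text
t: 3.05
eef_pos: [0.4981, -0.1444, 0.1853]
ee_rot: [3.091, 0.78, -3.122]
force: [0.3, -0.5, 1.3]
width: 0.0005
```

```bash
cat > w.py <<'E'
from h import *
import sys
n=sys.argv[1]
s=rep(.773);p,d=grab_frame('wrist');cv2.imwrite(f'pics/{n}.png',p)
C=cam("wrist",s);hsv=cv2.cvtColor(p,cv2.COLOR_BGR2HSV)
v,u=np.nonzero((d>0)&((hsv[...,0]<6)|(hsv[...,0]>174))&(hsv[...,1]>150))
P=cloud(C,np.c_[u,v],d[v,u]);Q=np.array([st(q) for q in P]);k=(Q[:,2]>95)&(Q[:,2]<170)&(abs(Q[:,1])<30)
print("red",k.sum(),Q[k].min(0).round(1),Q[k].max(0).round(1),np.median(Q[k],0).round(1))
E
python3 w.py w3
```

```text
t 3.05 tcp st mm [-73.3 -26.4 185.3] rot [ 3.091  0.78  -3.122] F [ 0.3 -0.5  1.3]
turn needed [-0.0363  0.0063 -0.0425]
tip centre [-65.6 -25.8 177.5]
low corner [-72.3 -25.9 170.9]
up corner [-58.8 -25.8 184.2]
red 203 [-13.4  -5.3 121.2] [ 33.2  14.3 143.6] [-10.4  -0.5 138.8]
```

View pics/w3.png

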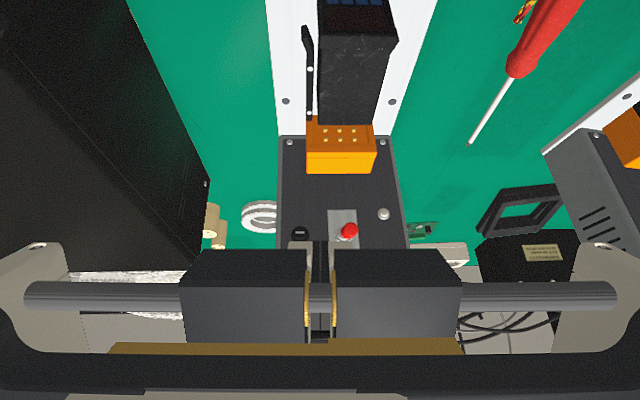

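```bash
python3 -c "
from h import *
s=get_state();print(s['q'].round(3),s['qd'].round(3))"
```

```text
[ 0.084 -0.138 -0.9   -0.202 -0.027 -1.412] [ 0.003 -0.021 -0.015  0.081  0.008 -0.046]
```

The arm's q5 is near its limit of 0, so a 45° slant isn't reachable here. The tilt has to drop to about 35°.

Request:
play_rows --pt "-0.012 0.085 -0.014 0 0.005 0.01 0" --pt "-0.012 0.085 -0.014 0 0.01 0 0" --pt "-0.012 0 -0.014 0 0.012 0 0" --pt "0 0 0 0 0 0 0"

```text
t: 3.6
eef_pos: [0.5034, -0.1301, 0.2048]
ee_rot: [3.117, 0.647, -3.125]
force: [-0.8, 0.1, -0.2]
width: 0.0006
```

```bash
python3 -c "
from h import *
s=rep(.61);print(s['q'].round(3))"
```

```text
t 3.6 tcp st mm [-67.7 -12.2 204.8] rot [ 3.117  0.647 -3.125] F [-0.8  0.1 -0.2]
turn needed [-0.0203  0.037  -0.0181]
tip centre [-61.1 -11.9 196. ]
low corner [-68.7 -11.9 190.3]
up corner [-53.5 -11.9 201.8]
[ 0.117 -0.173 -1.017  0.425 -0.088 -2.074]
```

Request:
play_rows --pt "-0.01 0.02 -0.009 0.012 0.006 -0.012 0" --pt "-0.01 0.017 -0.009 0.012 0.006 -0.014 0" --pt "0 0 0 0.01 0.002 -0.01 0" --pt "0 0 0 0 0 0 0"

```text
t: 4.1
eef_pos: [0.54, -0.1217, 0.1798]
ee_rot: [3.122, 0.596, -3.124]
force: [-0.6, -1.2, 0.5]
width: 0.0002
```

```bash
python3 -c "
from h import *
s=rep(.61);print(s['q'].round(3))"
```

```text
t 4.1 tcp st mm [-31.1  -4.3 179.8] rot [ 3.122  0.596 -3.124] F [-0.6 -1.2  0.5]
turn needed [-0.0161 -0.0143 -0.016 ]
tip centre [-24.9  -4.1 170.7]
low corner [-32.8  -4.1 165.3]
up corner [-17.1  -4.  176. ]
[ 0.069 -0.055 -1.017  0.626 -0.016 -2.239]
```

```bash
cat > kin.py <<'E'
import numpy as np
from scipy.optimize import least_squares
from scipy.spatial.transform import Rotation as R
Q=np.array([[-1.05285,.35937,.01105,-.00033,-1.22408,-.28809],[.195,-.01,-.282,-.007,-1.297,-1.763],[.084,-.138,-.9,-.202,-.027,-1.412],[.117,-.173,-1.017,.425,-.088,-2.074],[.069,-.055,-1.017,.626,-.016,-2.239]])
P=np.array([[.15365,-.6568,.23663],[.4691,-.1002,.3073],[.4981,-.1444,.1853],[.5034,-.1301,.2048],[.54,-.1217,.1798]])
E=np.array([[3.13996,-.00016,-2.91185],[3.135,0,-3.141],[3.091,.78,-3.122],[3.117,.647,-3.125],[3.122,.596,-3.124]])
def fk(q,th,s4=1):
    a1,d,h,L2,L4,e,L6=th
    A=R.from_euler("z",q[0]);U=A*R.from_euler("y",q[1]);F=A*R.from_euler("y",q[1]-q[2])
    W=A.apply([a1,-d,h])+U.apply([0,0,L2])+F.apply([L4,0,e])
    G=F*R.from_euler("x",s4*q[3])*R.from_euler("y",-q[4])
    return W+G.apply([L6,0,0]),G
best=None
if __name__=="__main__":
    for s4 in(1,-1):
        f=lambda th:np.r_[np.concatenate([fk(q,th,s4)[0]-p for q,p in zip(Q,P)]),.01*(th-[0,.19,.13,.6,.45,0,.3])]
        r=least_squares(f,[0,.19,.13,.6,.45,0,.3]);print(s4,r.x.round(4),(r.fun[:15]*1000).round(1))
        for q,ev in zip(Q,E):
            print((fk(q,r.x,s4)[1].apply([1,0,0])-R.from_euler("xyz",ev).apply([0,0,1])).round(3))
E
python3 kin.py
```

```text
1 [ 0.331   0.1828 -0.3902  0.5004  0.0622  0.2298  0.0234] [  6.3   6.9  13.    5.6   7.5 -15.9  -2.1   2.6  26.8 -13.3   4.5 -14.5
  12.1 -23.2  -9.3]
[-0.001 -0.    -0.   ]
[ 0.003 -0.013  0.   ]
[ 0.002 -0.011  0.001]
[-0.008  0.072  0.   ]
[-0.002  0.019 -0.   ]
-1 [ 0.3329  0.1825 -0.3938  0.4991  0.06    0.2313  0.0206] [  6.5   7.1  13.1   5.7   8.1 -15.9  -2.6   3.1  26.6 -13.1   3.2 -14.5
  12.4 -23.3  -9.2]
[ 0. -0. -0.]
[0. 0. 0.]
[0.001 0.    0.001]
[ 0. -0.  0.]
[-0. -0. -0.]
```

```bash
cat >> kin.py <<'E'
def fk2(q,th):
    d,h,L2,L4,L6,a1=th
    A=R.from_euler("z",q[0]);U=A*R.from_euler("y",q[1]);F=A*R.from_euler("y",q[1]-q[2])
    G=F*R.from_euler("x",-q[3])*R.from_euler("y",-q[4])
    return np.array([0,0,h])+A.apply([a1,0,0])+U.apply([0,0,L2])+F.apply([L4,0,0])+G.apply([L6,-d,0]),G
def fit():
    f=lambda th:np.concatenate([fk2(q,th)[0]-p for q,p in zip(Q,P)])
    return least_squares(f,[.19,.13,.54,.54,.3,0])
if __name__=="__main__":
    r=fit();print(r.x.round(4),(r.fun*1000).round(1))
E
python3 kin.py|tail -3
```

```text
[-0. -0. -0.]
[0.1918 0.1978 0.6002 0.4624 0.3653 0.0015] [-0.   0.1 -0.2  0.4 -0.  -0.2  0.2 -0.2  0.8 -0.3 -0.  -0.2 -0.2 -0.2
 -0.2]
```

```bash
cat > ik.py <<'E'
from kin import *
th=fit().x
lo=np.array([-3.07,-1.43,-1.02,-3.03,-3.05,-3.03]);hi=np.array([3.07,2.12,1.25,1.67,0,3.03])
def Cs(s6): return [(R.from_euler("x",-s6*q[5])*fk2(q,th)[1].inv()*R.from_euler("xyz",e)) for q,e in zip(Q,E)]
sp=[np.ptp([c.as_rotvec() if 1 else 0 for c in Cs(s)],axis=0).max() for s in(1,-1)]
S6=[1,-1][int(np.argmin(sp))];CC=R.concatenate(Cs(S6)).mean()
def full(q):
    p,G=fk2(q,th);return p,G*R.from_euler("x",S6*q[5])*CC
def ik(p,B,seeds=30,q0=None,rng=np.random.default_rng(0)):
    out=[]
    def f(q):
        a,b=full(q);return np.r_[a-p,.3*(b*B.inv()).as_rotvec()]
    for i in range(seeds):
        s=rng.uniform([-1,-.6,-1,-3,-1.8,-3],[1,.8,.5,1.6,0,3]) if (q0 is None or i) else np.clip(q0,lo+1e-3,hi-1e-3)
        r=least_squares(f,s,bounds=(lo,hi),max_nfev=200)
        if r.cost<1e-9 and not any(np.allclose(r.x,o,atol=.02) for o in out): out.append(r.x)
    return out
O=np.array([.571,-.117,0]);YAW=.013
def wo(p): return R.from_euler("z",YAW).apply(np.asarray(p,float)/1000)+O
def ori(tilt,yaw=0): return R.from_euler("xyz",[np.pi,np.radians(tilt),-np.pi+YAW+yaw])
if __name__=="__main__":
    print(sp)
    for nm,pt in(("down start",[-6,0,163]),("down end",[-6,0,135]),("grip off",[-2,0,107]),("grip on",[-2,0,133]),("back",[-40,0,165]),("push",[-95,0,32])):
        for t in(0,15,20,25,30,35,40,45):
            for q in ik(wo(pt),ori(t)): print(nm,t,q.round(2))
E
python3 ik.py
```

```text
[np.float64(2.8728089586211087), np.float64(0.0026633509844802283)]
down start 0 [ 0.13  0.26 -0.31 -0.   -1.   -1.69]
down start 15 [ 0.16  0.12 -0.55  0.06 -0.64 -1.76]
down start 20 [ 0.17  0.09 -0.64  0.11 -0.51 -1.81]
down start 25 [ 0.17  0.05 -0.74  0.2  -0.35 -1.9 ]
down start 30 [ 0.14  0.02 -0.91  0.48 -0.13 -2.15]
down end 0 [ 0.13  0.29 -0.35 -0.   -0.94 -1.69]
down end 15 [ 0.16  0.16 -0.58  0.07 -0.57 -1.77]
down end 20 [ 0.17  0.12 -0.68  0.13 -0.43 -1.83]
down end 25 [ 0.17  0.09 -0.8   0.26 -0.25 -1.96]
grip off 0 [ 0.13  0.32 -0.37 -0.   -0.88 -1.69]
grip off 15 [ 0.16  0.2  -0.61  0.08 -0.5  -1.78]
grip off 20 [ 0.16  0.17 -0.71  0.15 -0.34 -1.86]
grip off 25 [ 0.13  0.14 -0.89  0.44 -0.12 -2.12]
grip on 0 [ 0.13  0.29 -0.34 -0.   -0.94 -1.69]
grip on 15 [ 0.16  0.17 -0.58  0.07 -0.57 -1.77]
grip on 20 [ 0.17  0.13 -0.67  0.13 -0.42 -1.83]
grip on 25 [ 0.16  0.1  -0.8   0.26 -0.25 -1.96]
back 0 [ 0.14  0.2  -0.38  0.   -0.99 -1.7 ]
back 15 [ 0.17  0.07 -0.61  0.07 -0.64 -1.78]
back 20 [ 0.18  0.03 -0.7   0.12 -0.5  -1.83]
back 25 [ 0.19 -0.01 -0.81  0.21 -0.35 -1.93]
back 30 [ 0.14 -0.04 -0.97  0.5  -0.14 -2.18]
push 0 [ 0.16  0.3  -0.64  0.   -0.63 -1.72]
push 15 [ 0.18  0.2  -0.95  0.25 -0.17 -1.98]
push 40 [-0.36  0.19 -0.68 -1.41 -0.24  0.13]
push 45 [-0.64  0.25 -0.74 -1.74 -0.45  0.69]
```

Request:
play_rows --pt "-0.008 0.08 -0.008 -0.008 0.002 -0.008 0" --pt "-0.008 0.08 -0.008 -0.004 0.002 -0.008 0" --pt "0 0 0 0 0 -0.008 0" --pt "0 0 0 0 0 0 0"

```text
t: 4.6
eef_pos: [0.5276, -0.1219, 0.1578]
ee_rot: [-3.139, 0.451, -3.131]
force: [-0.4, 0.1, 0.3]
width: 0.0008
```

```bash
python3 -c "
from h import *
s=rep(.436);print(s['q'].round(3))"
```

```text
t 4.6 tcp st mm [-43.4  -4.3 157.8] rot [-3.139  0.451 -3.131] F [-0.4  0.1  0.3]
turn needed [0.0017 0.0147 0.0033]
tip centre [-38.6  -4.4 147.9]
low corner [-47.2  -4.3 143.8]
up corner [-30.1  -4.4 152.1]
[ 0.177 -0.01  -0.848  0.256 -0.297 -1.966]
```

Request:
play_rows --pt "0 0.012 0.003 0.013 0.003 0 0" --pt "0 0 0 0.012 0.002 0 0" --pt "0 0 0 0 0 0 0"

```text
t: 4.97
eef_pos: [0.551, -0.1182, 0.1572]
ee_rot: [-3.139, 0.44, -3.129]
force: [0.3, 0.3, -0.4]
width: 0.0003
```

```bash
python3 w.py w4; python3 -c "
from h import *
p,d=grab_frame('side');cv2.imwrite('pics/s4.png',cv2.resize(p[150:350,220:420],None,fx=3,fy=3))"
```

```text
t 4.975 tcp st mm [-20.   -0.9 157.2] rot [-3.139  0.44  -3.129] F [ 0.3  0.3 -0.4]
turn needed [ 0.0066 -0.3329  0.0017]
tip centre [-15.3  -0.9 147.2]
low corner [-23.9  -0.9 143.2]
up corner [ -6.7  -0.9 151.3]
red 85 [-35.9  -1.6 134.1] [ 10.    2.6 169.7] [-11.4  -1.  141.8]
```

View pics/s4.png

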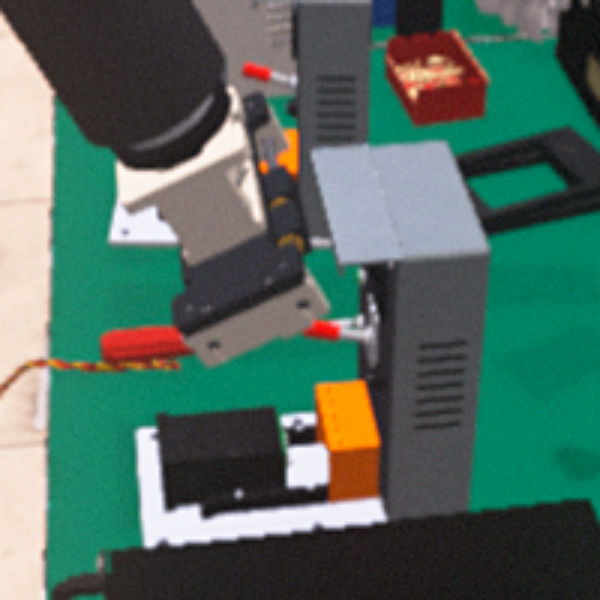

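View pics/w4.png

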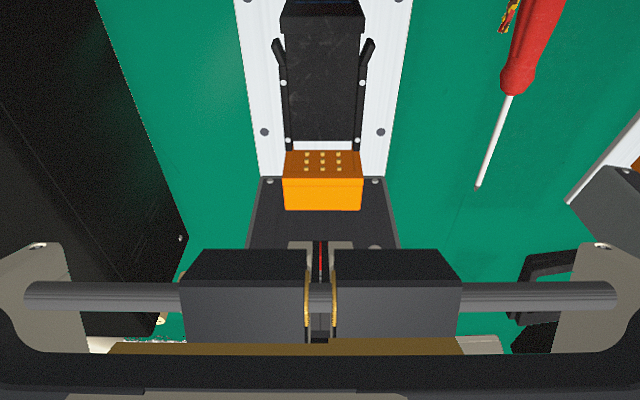

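Fingers sit over the bat tip with the seam centred on it (red visible at 320,262), and the body is clear of the hood. Pressing down in small steps.

Request:
play_rows --pt "0 0 0 0.003 0.001 -0.003 0" --pt "0 0 0 0 0 -0.004 0" --pt "0 0 0 0 0 -0.004 0"

```text
t: 5.45
eef_pos: [0.5524, -0.1176, 0.1457]
ee_rot: [-3.139, 0.44, -3.13]
force: [-7.9, 1.3, 8.1]
width: 0.001
```

Request:
play_rows --pt "0 0 0 0 0 -0.004 0" --pt "0 0 0 0 0 -0.004 0"

```text
t: 5.7
eef_pos: [0.5504, -0.1179, 0.1363]
ee_rot: [-3.139, 0.437, -3.13]
force: [-0.8, 0.2, 0.4]
width: 0.0002
```

Request:
play_rows --pt "0 0 0 0 0 -0.004 0" --pt "0 0 0 0 0 -0.004 0"

```text
t: 5.95
eef_pos: [0.5505, -0.1178, 0.1276]
ee_rot: [-3.139, 0.437, -3.13]
force: [0.4, -1.1, -0.5]
width: 0.0007
```

```bash
python3 -c "
from h import *
rep(.436)
p,d=grab_frame('side');cv2.imwrite('pics/s5.png',cv2.resize(p[200:330,250:400],None,fx=4,fy=4))"
```

```text
t 5.95 tcp st mm [-20.5  -0.5 127.6] rot [-3.139  0.437 -3.13 ] F [ 0.4 -1.1 -0.5]
turn needed [0.0024 0.0013 0.0026]
tip centre [-15.9  -0.6 117.7]
low corner [-24.5  -0.5 113.6]
up corner [ -7.2  -0.6 121.7]
```

View pics/s5.png

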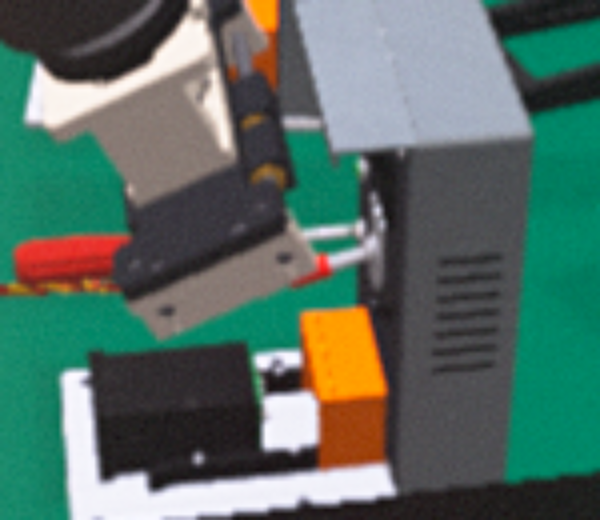

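The force rose to about 11 N then vanished, and the side picture shows A's bat pointing down (red tip at ~310,268): A is off. I'll plan the push.

Run:
```python
from ik import *
for pt in([-135,0,80],[-135,0,38],[-92,0,38]):
    for t in(0,5,10,15):
        for q in ik(wo(pt),ori(t),6): print(pt,t,q.round(2))
```

```text
[-135, 0, 80] 0 [ 0.17  0.17 -0.67  0.   -0.73 -1.73]
[-135, 0, 80] 5 [ 0.19  0.12 -0.75  0.03 -0.62 -1.76]
[-135, 0, 80] 10 [ 0.2   0.08 -0.83  0.07 -0.49 -1.82]
[-135, 0, 80] 15 [ 0.21  0.04 -0.93  0.15 -0.35 -1.91]
[-135, 0, 38] 0 [ 0.17  0.24 -0.72  0.   -0.61 -1.73]
[-135, 0, 38] 5 [ 0.19  0.2  -0.8   0.03 -0.49 -1.77]
[-135, 0, 38] 10 [ 0.2   0.16 -0.89  0.09 -0.35 -1.84]
[-92, 0, 38] 0 [ 0.16  0.29 -0.63  0.   -0.65 -1.71]
[-92, 0, 38] 5 [ 0.17  0.25 -0.71  0.03 -0.52 -1.75]
[-92, 0, 38] 10 [ 0.18  0.22 -0.8   0.08 -0.38 -1.81]
[-92, 0, 38] 15 [ 0.18  0.19 -0.92  0.22 -0.2  -1.95]
```

Request:
play_rows --pt "0 0 0 -0.003 0 0.006 0" --pt "0 0.06 0 -0.016 0 0.01 0" --pt "0 0.07 0 -0.025 0 0.005 0" --pt "0 0.07 0 -0.03 0 0 0" --pt "0 0.07 0 -0.03 0 0 0" --pt "0 0 0 0 0 0 0"

```text
t: 6.75
eef_pos: [0.4431, -0.1158, 0.1508]
ee_rot: [3.136, 0.16, -3.129]
force: [0.7, 0.2, 0.8]
width: 0.0006
```

```bash
python3 w.py w6;python3 -c "
from h import *
rep(.17)"
```

```text
t 6.75 tcp st mm [-127.9    2.9  150.8] rot [ 3.136  0.16  -3.129] F [0.7 0.2 0.8]
turn needed [ 0.0029 -0.6128 -0.0016]
tip centre [-126.1    2.9  139.9]
low corner [-135.5    2.9  138.4]
up corner [-116.8    2.9  141.4]
t 6.8 tcp st mm [-127.2    2.8  150.7] rot [ 3.137  0.161 -3.129] F [ 1.  -0.2  0.1]
turn needed [-0.0049 -0.0087 -0.0002]
tip centre [-125.4    2.9  139.9]
low corner [-134.8    2.9  138.3]
up corner [-116.1    2.9  141.4]Traceback (most recent call last):
  File "w.py", line 8, in <module>
    print("red",k.sum(),Q[k].min(0).round(1),Q[k].max(0).round(1),np.median(Q[k],0).round(1))
                        ~~~~~~~~^^^
    return umr_minimum(a, axis, None, out, keepdims, initial, where)
ValueError: zero-size array to reduction operation minimum which has no identity
```

View pics/w6.png

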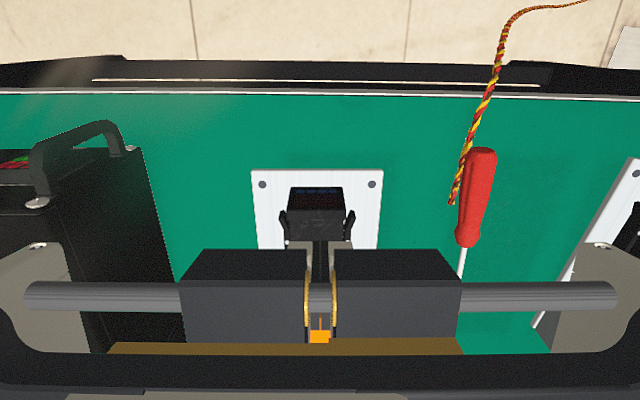

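Request:
play_rows --pt "-0.002 0 0 -0.008 -0.002 -0.022 0" --pt "-0.002 0 0 -0.003 -0.001 -0.026 0" --pt "0 0 0 0 0 -0.026 0" --pt "0 0 0 0 0 -0.024 0" --pt "0 0 0 0 0 -0.012 0" --pt "0 0 0 0 0 0 0"

```text
t: 7.55
eef_pos: [0.4383, -0.1178, 0.039]
ee_rot: [3.139, 0.175, -3.126]
force: [0.5, 0.1, -0.0]
width: 0.0003
```

```bash
python3 -c "
from h import *
rep(.17)
p,d=grab_frame('side');cv2.imwrite('pics/s7.png',cv2.resize(p[200:330,250:400],None,fx=4,fy=4))
p,d=grab_frame('scene');cv2.imwrite('pics/c7.png',cv2.resize(p[170:290,330:480],None,fx=4,fy=4))"
```

```text
t 7.55 tcp st mm [-132.7    0.9   39. ] rot [ 3.139  0.175 -3.126] F [ 0.5  0.1 -0. ]
turn needed [-0.0027  0.0052 -0.0027]
tip centre [-130.7    1.    28.2]
low corner [-140.1    0.9   26.5]
up corner [-121.4    1.    29.8]
```

View pics/s7.png

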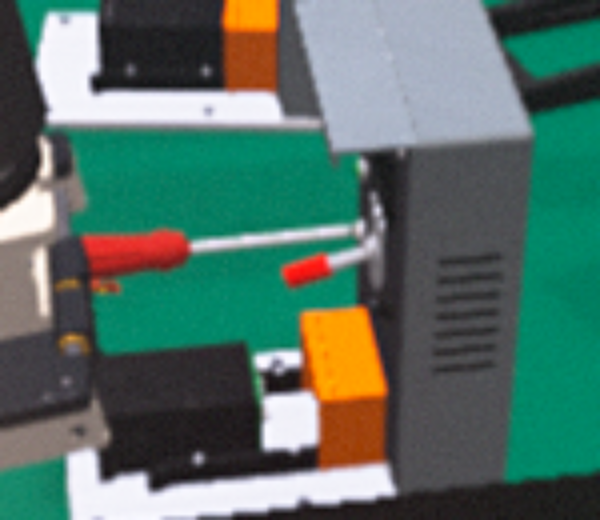

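View pics/c7.png

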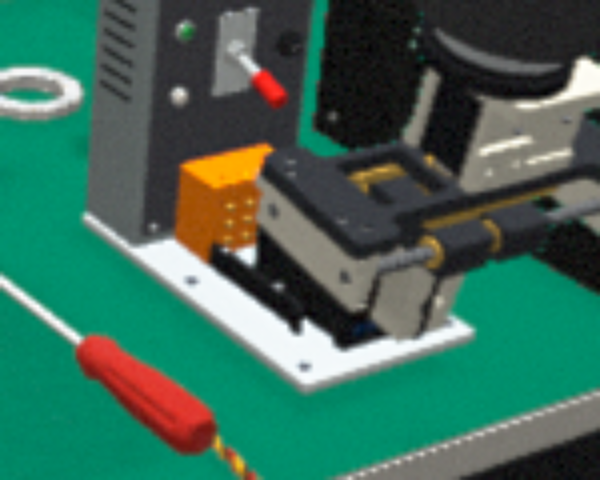

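Bat A is clearly down (scene crop 270,90), and the fingers are in front of the controller. Pushing gently now.

Request:
play_rows --pt "0 0 0 0.004 -0.001 0 0" --pt "0 0 0 0.003 0 0 0" --pt "0 0 0 0.003 0 0 0" --pt "0 0 0 0.003 0 0 0" --pt "0 0 0 0.003 0 0 0"

```text
t: 8.28
eef_pos: [0.4573, -0.1186, 0.0419]
ee_rot: [3.138, 0.181, -3.126]
force: [-0.3, 0.3, -0.3]
width: 0.0008
```

Request:
play_rows --pt "0 0 0 0.003 0 0 0" --pt "0 0 0 0.003 0 0 0" --pt "0 0 0 0.003 0 0 0" --pt "0 0 0 0.003 0 0 0"

```text
t: 8.78
eef_pos: [0.4697, -0.1187, 0.0417]
ee_rot: [3.138, 0.18, -3.127]
force: [-1.7, 0.4, 1.6]
width: 0.0005
```

Request:
play_rows --pt "0 0 0 0.003 0 0 0" --pt "0 0 0 0.003 0 0 0"

```text
t: 9.02
eef_pos: [0.476, -0.1187, 0.0417]
ee_rot: [3.138, 0.18, -3.126]
force: [-2.0, -0.0, 1.6]
width: 0.0004
```

```bash
python3 -c "
from h import *
rep(.17)
p,d=grab_frame('side');cv2.imwrite('pics/s8.png',cv2.resize(p[200:330,250:400],None,fx=4,fy=4))"
```

```text
t 9.025 tcp st mm [-95.   -0.5  41.7] rot [ 3.138  0.18  -3.126] F [-2.  -0.   1.6]
turn needed [-0.0035  0.0096 -0.0027]
tip centre [-93.   -0.4  30.9]
low corner [-102.4   -0.4   29.2]
up corner [-83.7  -0.4  32.6]
```

View pics/s8.png

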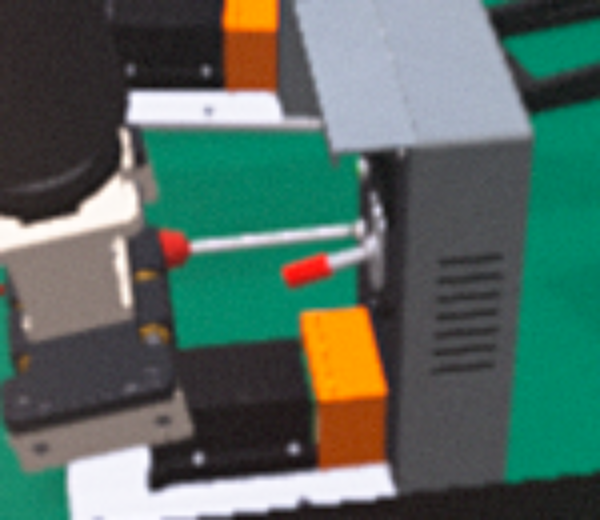

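Almost seated; about a 3 mm gap remains. I'll continue in fine steps until the force rises.

Request:
play_rows --pt "0 0 0 0.0015 0 0 0"

```text
t: 9.2
eef_pos: [0.4781, -0.1187, 0.0417]
ee_rot: [3.138, 0.18, -3.126]
force: [-0.7, -0.5, 0.3]
width: 0.0004
```

Request:
play_rows --pt "0 0 0 0.001 0 0 0"

```text
t: 9.32
eef_pos: [0.4788, -0.1187, 0.0416]
ee_rot: [3.138, 0.179, -3.126]
force: [-4.0, 1.4, 3.1]
width: 0.0005
```

Request:
play_rows --pt "0 0 0 0.001 0 0 0"

```text
t: 9.45
eef_pos: [0.4788, -0.1188, 0.0413]
ee_rot: [3.138, 0.178, -3.127]
force: [-5.6, 1.6, 4.5]
width: 0.001
```

Request:
play_rows --pt "0 0 0 0.0015 0 0 0"

```text
t: 9.57
eef_pos: [0.4788, -0.119, 0.0408]
ee_rot: [3.139, 0.175, -3.127]
force: [-6.7, 2.3, 5.5]
width: 0.0004
```

```bash
python3 -c "
from h import *
rep(.17)
p,d=grab_frame('side');cv2.imwrite('pics/s9.png',cv2.resize(p[230:330,270:370],None,fx=6,fy=6))"
```

```text
t 9.575 tcp st mm [-92.2  -0.8  40.8] rot [ 3.139  0.175 -3.127] F [-6.7  2.3  5.5]
turn needed [-0.0031  0.005  -0.0019]
tip centre [-90.3  -0.8  30. ]
low corner [-99.6  -0.8  28.4]
up corner [-80.9  -0.8  31.7]
```

View pics/s9.png

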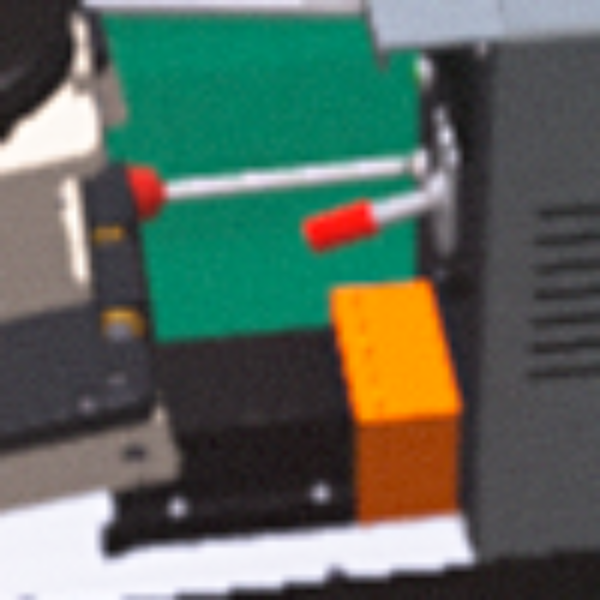

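Flush: no gap at the block face (crop 350,430), force rising with the position stalled at the predicted place. I'll retreat and check IK for gripping the bat from the front.

Run:
```python
from ik import *
for pt in([-60,0,110],[-35,0,110],[-9,0,108],[-9,0,128]):
    for t in(18,20,22,24):
        for q in ik(wo(pt),ori(t),5): print(pt,t,q.round(2))
```

```text
[-60, 0, 110] 18 [ 0.18  0.09 -0.79  0.14 -0.39 -1.86]
[-60, 0, 110] 20 [ 0.19  0.07 -0.84  0.19 -0.32 -1.91]
[-60, 0, 110] 22 [ 0.18  0.06 -0.89  0.26 -0.25 -1.98]
[-60, 0, 110] 24 [ 0.16  0.05 -0.97  0.41 -0.15 -2.11]
[-35, 0, 110] 18 [ 0.17  0.13 -0.74  0.13 -0.4  -1.84]
[-35, 0, 110] 20 [ 0.18  0.11 -0.78  0.17 -0.33 -1.88]
[-35, 0, 110] 22 [ 0.17  0.1  -0.83  0.23 -0.26 -1.95]
[-35, 0, 110] 24 [ 0.16  0.09 -0.91  0.36 -0.17 -2.06]
[-9, 0, 108] 18 [ 0.16  0.17 -0.68  0.12 -0.41 -1.82]
[-9, 0, 108] 20 [ 0.17  0.16 -0.73  0.16 -0.34 -1.86]
[-9, 0, 108] 22 [ 0.17  0.15 -0.78  0.21 -0.27 -1.92]
[-9, 0, 108] 24 [ 0.16  0.14 -0.85  0.33 -0.18 -2.02]
[-9, 0, 128] 18 [ 0.16  0.14 -0.66  0.1  -0.47 -1.81]
[-9, 0, 128] 20 [ 0.17  0.13 -0.7   0.13 -0.4  -1.84]
[-9, 0, 128] 22 [ 0.17  0.12 -0.74  0.18 -0.34 -1.88]
[-9, 0, 128] 24 [ 0.17  0.1  -0.79  0.24 -0.27 -1.94]
```

Request:
play_rows --pt "0 0 0 -0.006 0 0 0" --pt "0 0 0 -0.02 0 0 0" --pt "0 0 0 -0.01 0 0.01 0.3" --pt "0 0 0 0 0 0.025 0.3" --pt "0 0 0 0 0 0.025 0.3" --pt "0 0 0 0.01 0 0.01 0.3" --pt "0 -0.05 0 0.02 0 0 0.3" --pt "0 -0.05 0 0.02 0 0 0.3" --pt "0 -0.05 0 0.02 0 0 0.3" --pt "0 -0.05 0 0.005 0 0 0.3" --pt "0 0 0 0 0 0 0.3" --grip_force 15

```text
t: 11.0
eef_pos: [0.5264, -0.1176, 0.1185]
ee_rot: [3.141, 0.393, -3.123]
force: [-0.9, 0.4, -0.4]
width: 0.0264
```

Run:
```python
from h import *
s=rep(.384);print(s['q'].round(3),s['width'])
p,d=grab_frame('wrist');cv2.imwrite('pics/w10.png',p)
p,d=grab_frame('side');cv2.imwrite('pics/s10.png',cv2.resize(p[200:330,250:400],None,fx=4,fy=4))
```

```text
t 11.0 tcp st mm [-44.6  -0.  118.5] rot [ 3.141  0.393 -3.123] F [-0.9  0.4 -0.4]
turn needed [-0.0008  0.0093 -0.006 ]
tip centre [-40.3   0.  108.4]
low corner [-49.1  -0.  104.7]
up corner [-3.16e+01  1.00e-01  1.12e+02]
[ 0.178  0.07  -0.846  0.225 -0.273 -1.935] 0.026378522264475665
```

View pics/w10.png

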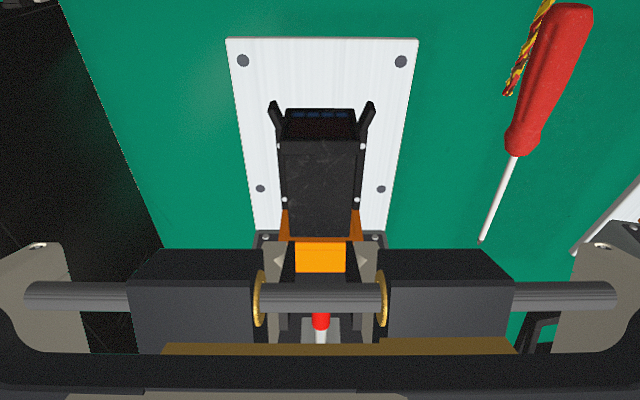

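View pics/s10.png

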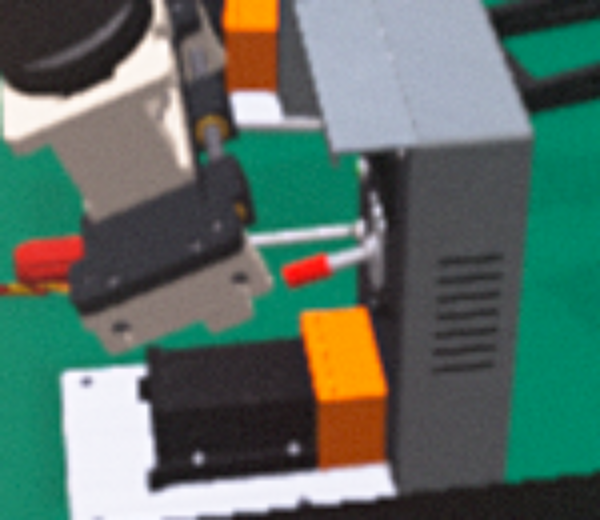

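The controller is seated and the bat is centred between the open fingers (red at 320,320). Advancing to straddle it.

Request:
play_rows --pt "0 0 -0.003 0.005 0 -0.006 0.3" --pt "0 0.004 -0.003 0.011 0 -0.003 0.3" --pt "0 0 0 0.011 0 0 0.3" --pt "0 0 0 0.008 0 0 0.3" --pt "0 0 0 0 0 0 0.3"

```text
t: 11.72
eef_pos: [0.5672, -0.1171, 0.1102]
ee_rot: [3.141, 0.39, -3.129]
force: [0.3, 0.6, 0.6]
width: 0.0262
```

Run:
```python
from h import *
s=rep(.384)
p,d=grab_frame('wrist');cv2.imwrite('pics/w11.png',p[150:,180:460])
p,d=grab_frame('side');cv2.imwrite('pics/s11.png',cv2.resize(p[200:330,250:400],None,fx=4,fy=4))
```

```text
t 11.725 tcp st mm [-3.800e+00 -1.000e-01  1.102e+02] rot [ 3.141  0.39  -3.129] F [0.3 0.6 0.6]
turn needed [-0.0008  0.0061 -0.    ]
tip centre [  0.4  -0.  100. ]
low corner [-8.4 -0.  96.4]
up corner [  9.2  -0.  103.7]
```

View pics/w11.png

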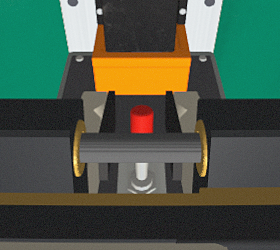

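View pics/s11.png

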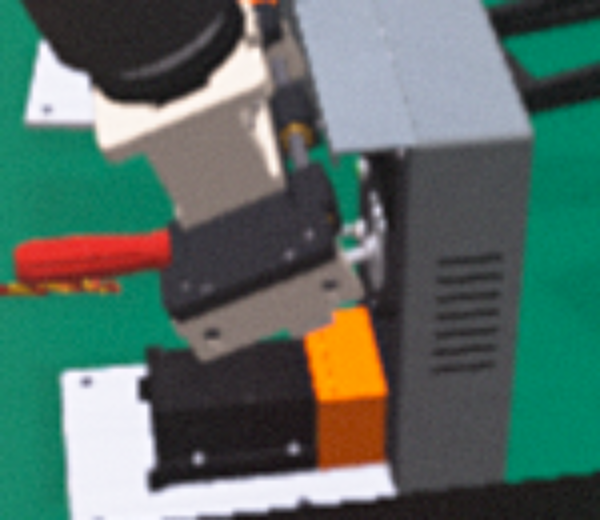

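Straddling, with the bat centred between the pads. I'll back off 5 mm and close gently.

Request:
play_rows --pt "0 0 0 -0.006 0 -0.001 0.3" --pt "0 0 0 0 0 0 0.1" --pt "0 0 0 0 0 0 0.05" --pt "0 0 0 0 0 0 0" --pt "0 0 0 0 0 0 0" --grip_force 15

```text
t: 12.45
eef_pos: [0.5587, -0.1166, 0.1092]
ee_rot: [3.14, 0.39, -3.128]
force: [0.2, 1.6, -1.6]
width: 0.008
```

Request:
play_rows --pt "0 0 0 0 0 0.003 0" --pt "0 0 0 0 0 0.004 0" --grip_force 25

```text
t: 12.7
eef_pos: [0.5573, -0.1167, 0.1151]
ee_rot: [3.14, 0.387, -3.129]
force: [-0.3, 2.6, -4.6]
width: 0.0075
```

Run:
```python
from h import *
s=rep(.384)
p,d=grab_frame('wrist');cv2.imwrite('pics/w12.png',cv2.resize(p[150:,220:420],None,fx=2,fy=2))
```

```text
t 12.7 tcp st mm [-13.7   0.5 115.1] rot [ 3.14   0.387 -3.129] F [-0.3  2.6 -4.6]
turn needed [-0.0011  0.0027 -0.0005]
tip centre [ -9.5   0.5 104.9]
low corner [-18.3   0.5 101.3]
up corner [ -0.7   0.5 108.5]
```

View pics/w12.png

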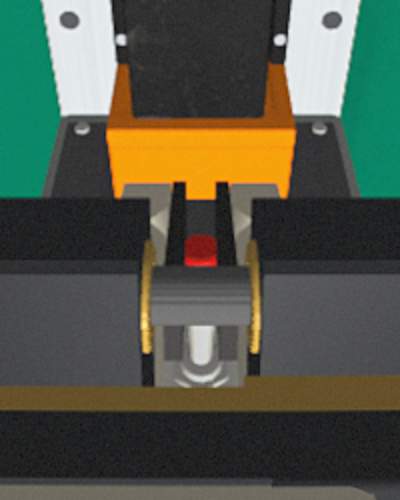

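The bat's red tip is held between the pads (200,250), with 4.6 N resisting. I'll continue lifting.

Request:
play_rows --pt "0 0 0 0 0 0.004 0" --pt "0 0 0 0 0 0.004 0"

```text
t: 13.0
eef_pos: [0.557, -0.1167, 0.1239]
ee_rot: [3.14, 0.386, -3.129]
force: [-0.9, 3.1, -0.3]
width: 0.0078
```

Request:
play_rows --pt "0 0 0 0 0 0.004 0" --pt "0 0 0 0 0 0.003 0"

```text
t: 13.25
eef_pos: [0.5585, -0.1166, 0.1329]
ee_rot: [3.14, 0.39, -3.128]
force: [12.7, -0.2, -21.5]
width: 0.0076
```

Run:
```python
from h import *
s=rep(.384)
p,d=grab_frame('wrist');cv2.imwrite('pics/w13.png',cv2.resize(p[150:,220:420],None,fx=2,fy=2))
p,d=grab_frame('side');cv2.imwrite('pics/s13.png',cv2.resize(p[200:330,250:400],None,fx=4,fy=4))
```

```text
t 13.25 tcp st mm [-12.5   0.6 132.9] rot [ 3.14   0.39  -3.128] F [ 12.7  -0.2 -21.5]
turn needed [-0.0013  0.0057 -0.0008]
tip centre [ -8.4   0.6 122.7]
low corner [-17.1   0.6 119.1]
up corner [  0.4   0.6 126.3]
```

View pics/w13.png

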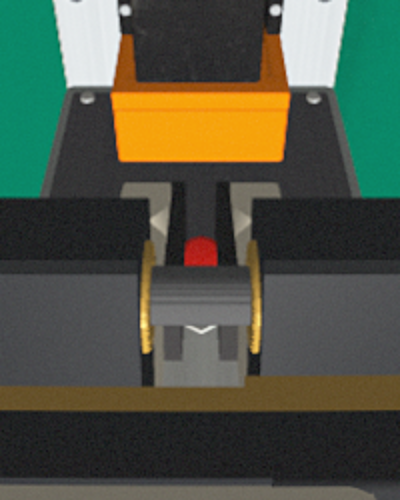

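View pics/s13.png

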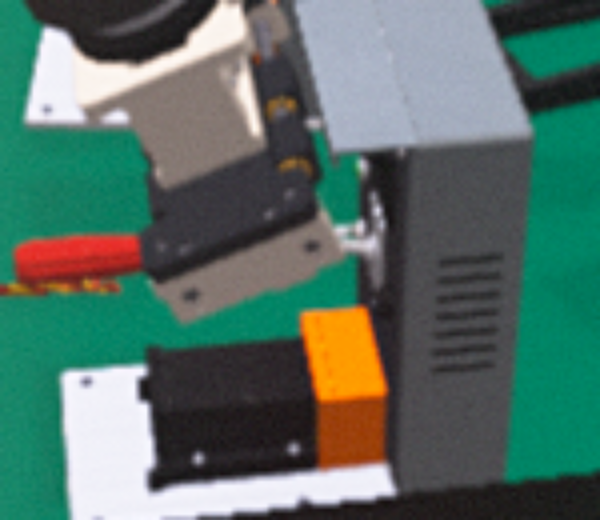

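The bat is at its upper stop (−21 N). I'll ease down a little, open, and withdraw straight back.

Request:
play_rows --pt "0 0 0 -0.001 0 -0.002 0.1" --pt "0 0 0 0 0 0 0.3" --pt "0 0 0 0 0 0 0.3" --pt "0 0 0 -0.01 0 -0.002 0.3" --pt "0 0 0 -0.02 0 0 0.3" --pt "0 0 0 -0.02 0 0 0.3" --pt "0 0.06 0 -0.02 0 0 0.3" --pt "0 0.06 0 -0.02 0 0.02 0.3" --pt "0 0.06 0 0 0 0.04 0.3" --pt "0 0 0 0 0 0.04 0.3" --pt "0 0 0 0 0 0 0.3"

```text
t: 14.72
eef_pos: [0.4564, -0.1179, 0.2287]
ee_rot: [3.138, 0.198, -3.131]
force: [0.5, 0.1, -0.5]
width: 0.0264
```

Run:
```python
from h import *
s=rep()
p,d=grab_frame('wrist');cv2.imwrite('pics/w14.png',p)
p,d=grab_frame('side');cv2.imwrite('pics/s14.png',cv2.resize(p[120:340,240:400],None,fx=2.7,fy=2.7,interpolation=2))
p,d=grab_frame('scene');cv2.imwrite('pics/c14.png',cv2.resize(p[120:320,180:460],None,fx=2.8,fy=2.8,interpolation=2))
```

```text
t 14.725 tcp st mm [-114.6    0.6  228.7] rot [ 3.138  0.198 -3.131] F [ 0.5  0.1 -0.5]
tip centre [-112.4    0.6  217.9]
low corner [-121.7    0.6  216. ]
up corner [-103.1    0.6  219.8]
```

View pics/c14.png

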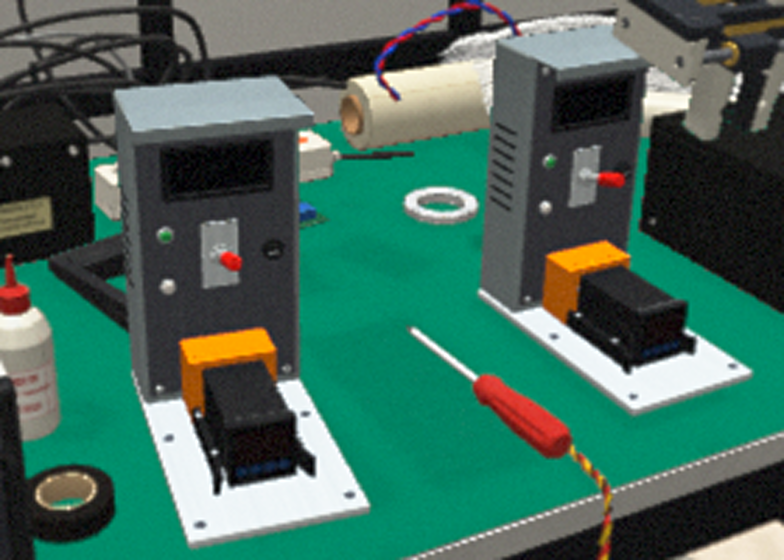

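View pics/s14.png

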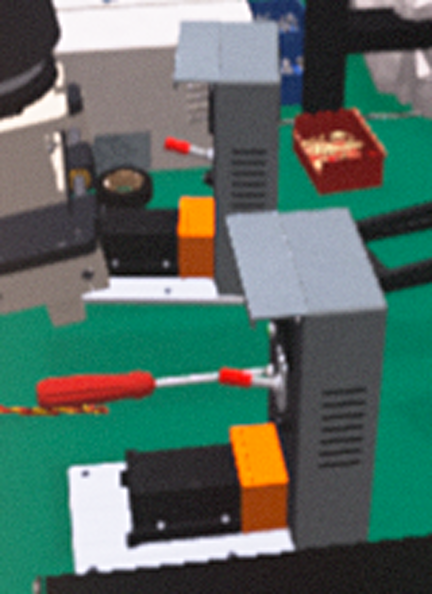

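View pics/w14.png

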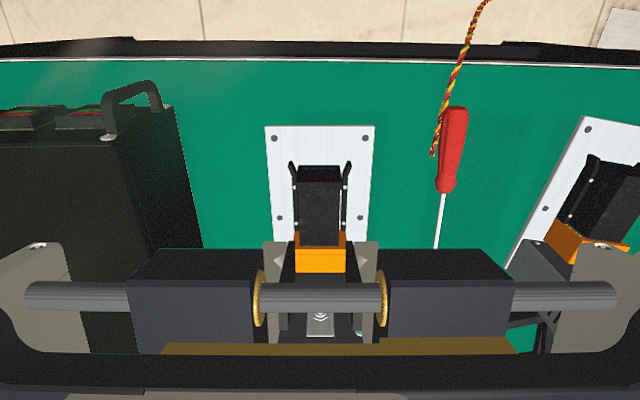

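Both bats are up, and A's controller shows no gap to its block (scene 580,290; side 240,480). The bystanders haven't moved. One numeric check of seating, then hand in.

Run:
```python
from h import *
s=get_state();p,d=grab_frame('wrist');C=cam('wrist',s);g=cv2.cvtColor(p,cv2.COLOR_BGR2GRAY)
v,u=np.nonzero((d>0)&(g<70)&(np.arange(400)<240)[:,None]);P=cloud(C,np.c_[u,v],d[v,u])
k=(abs(P[:,2]-.056)<.005)&(abs(P[:,1]+.117)<.04)&(P[:,0]>.42)&(P[:,0]<.58)
Q=np.array([st(q) for q in onz(C,np.c_[u[k],v[k]],.056)]);print("ctrl front/y (expect -81, +-24)",Q.min(0).round(1),Q.max(0).round(1))
for y in(-15,0,15):
    q=Q[abs(Q[:,1]-y)<5];print(y,q[:,0].min().round(1))
hsv=cv2.cvtColor(p,cv2.COLOR_BGR2HSV)
p,d=grab_frame('side');C=cam('side');hsv=cv2.cvtColor(p,cv2.COLOR_BGR2HSV)
v,u=np.nonzero((d>0)&((hsv[...,0]<6)|(hsv[...,0]>174))&(hsv[...,1]>150));P=np.array([st(q) for q in cloud(C,np.c_[u,v],d[v,u])])
k=(abs(P[:,1])<15)&(P[:,2]>100)&(P[:,2]<160)&(P[:,0]>-30)&(P[:,0]<25);print("bat red z",P[k].mean(0).round(1))
job_done();print("done")
```

```text
ctrl front/y (expect -81, +-24) [-83.4 -24.2  56. ] [-15.5  22.4  56. ]
-15 -83.4
0 -82.3
15 -82.3
bat red z [ -0.7  -2.6 137.5]
the job is handed in; nothing more can be done
done
```

I switched station A (the right-hand one) off, pushed its controller back until it was flush with the contact block, and switched the station on again. I handed the job in with the arm clear, about 15 s of the 45 s used.

- **Off:** I pressed the bat down with closed, slanted fingers. The force reached about 11 N, then dropped away, and the pictures showed the bat down.
- **Push:** The controller slid back at about 2 N. It stopped where expected, with at most about 7 N on the front face and 9 N in all.
- **On:** I gripped the bat's red end and lifted it to its upper stop, peaking at about 25 N in total, then released it.

**Last checks:**
- **Toggles:** A's red sleeve averages z ≈ 137.5 mm, which means up; before the job it measured 137.6. B's bat also looks up.
- **Seating:** No gap shows at A's block. The wrist camera put the front face at x ≈ −82 to −83 mm, where seated is −81. That 1–2 mm difference is within the 2 mm camera calibration, and the fingertip position from the push agreed with −81.
- **Surroundings:** Station B's controller and the bottle, screwdriver and tape look unmoved in the pictures; I did not measure them.

The first slant I tried, 45°, was out of the arm's reach, so I used about 25° for pressing down and 22° for gripping.

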